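# Check the incubator's latch, free it if it has caught, and hold the cover open

### The job

Take the steel bar on the blue cover of the small white incubator and tug it upward first, before moving the red release, until it either comes up or stops hard, to learn whether the worn latch has caught. If the cover stays down, slide the red release on the latch all the way toward the bar to free it; then lift the cover by its bar to about 50 degrees open (well past 40) and keep holding it there, because it falls shut when let go: the program finishes while still holding the cover open. Leave the things lying round the incubator where they are.

Things in the scene. Friction and masses are not known exactly. Their poses are not given: they have to be found in the camera images.
- incubator: Small bench incubator fixed to the bench: white tub 170 (x) x 200 (y) x 88 (z) mm with a blue, windowed cover. Origin: centre of its underside. Its x points from its front (facing the robot, with bar and black latch housing) to its back with the hinge, y to its left, z up. The housing spans x -113 to -85, y -95 to 55, z 50 to 86 mm in this frame.
- cover_hinge (a point): Middle of the hinge axis of the cover, at the top back edge of the incubator, at (85, 0, 88) mm in the incubator's frame. The axis lies along the incubator's y.
- cover (a joint): Opening angle of the cover, rad: 0 shut, grows as the front edge rises, stop at 1.2. About 0.35 kg (1.6 N at the bar); falls shut when let go. If the hidden latch has caught (either way at each start, not visible), it rises only 0.03 to 0.05 rad, 6 to 9 mm at the bar, then stops hard; else it lifts freely. Shut, its 12 mm plate has its top at z = 100 mm.
- handle (a point): Middle of the cover's round steel bar, 10 mm thick, 80 mm long along the incubator's y, on two end posts (70 mm free between). Shut, it is at (-100, 30, 132) mm in the incubator's frame, 32 mm above and 15 mm ahead of the cover plate's front edge; it turns with the cover, 185 mm from the hinge and 44 mm up. Pinch it from above, one finger before and one behind; it turns in the pads.
- release_tab (a point): Middle of the top of the red release tab on the latch housing: a tab 16 (x) x 12 (y) mm standing 39 mm above the housing's top, its top 125 mm above the bench. At its start it is at (-100, -75, 125) mm in the incubator's frame, to the right of the bar.
- release (a joint): Travel of the red release, m: 0 at every start, 0.022 fully drawn at its stop, sliding along the incubator's +y, toward the bar. Moves with 2 to 3 N and stays where it is left. Fully drawn it has freed the hidden latch, which then stays free. Can be pushed from its right side with shut fingers.
- marker_green: Bystander: white and green marker, 135 x 16 x 14 mm, lying on the bench in front; origin at the centre of its underside.
- petri_1: Bystander: covered dish with pink medium, 62 mm across, 15 mm high, left of the incubator; origin at the centre of its underside.
- tape_roll: Bystander: roll of beige tape lying flat, 104 mm across, 25 mm high, left of the incubator; origin at the centre of its underside.
- lab_timer: Bystander: white countdown timer, 87 x 86 x 19 mm, behind the incubator; origin at the centre of its underside.
- pen_a: Bystander: white and red pen, 145 mm long, 11 mm thick, lying in front; origin at the centre of its underside.

How it is judged:
By the outcome, as a careful person would: the job done as asked, in the order asked, and still so for the second after the job is handed in, while the arm keeps its last pose, push and grip.
It also fails if it takes over 51 s, if anything falls off the work surface, if the arm or the gripper's body presses on something with over 40 N, if the wrist force passes 120 N, or if a joint passes its speed limit or range.

### The arm

A 6-joint arm with a two-finger parallel gripper is mounted at the origin on a cart in front of the work surface, level with it; the furniture and walls round the work are solid. World frame = base frame: x ahead of the robot, y to its left, z up, the work surface at z = 0. Lengths are in m, angles in rad, forces in N, time in s.
With the tool pointing down it reaches from about 0.375 to 0.9 m from the base axis. Payload 3.1 kg.
Tool frame: the origin (TCP) lies between the finger pads; the fingertips stand 22 mm ahead of it and the grasp point (between the pads) lies 3 mm ahead of it; z points along the fingers, y is the direction in which the jaws open and shut (so a half turn about z gives the same grasp; the last joint's range is limited). The gripper opens to 85 mm and grips with 20 to 120 N. Pads are 22 mm wide; open, the fingers measure 114 mm over their backs; the gripper's body (76 mm by 85 mm) begins 54 mm behind the grasp point. The pads swing forward as they close: fully open they stand 13 mm farther back than shut.
Start: joints at [-1.381, 0.527, 1.433, -0, 1.181, -0.178], TCP at [0.225, -0.583, 0.253] pointing down, gripper open.
Joint ranges: [-3.08, 3.08], [-0.75, 2.2], [0.22, 2.44], [-1.43, 4.57], [0, 2.65], [-2.85, 2.85]. Speed limits (rad/s): [2.79, 2.79, 3.14, 3.14, 3.14, 3.14].

### API

Orientations are given as a unit quaternion [x, y, z, w].
In Python, from station import status, snapshot, manip gives the robot as it stands.
- The arm moves only by the tool move_arm, never from a script. Its argument "plan" is a list that holds one entry, the list of rows, each a list of 7 numbers: the turn, a rotation vector about the tool's x, y, z scaled (see below), then the shift along the tool's x, y, z scaled (see below), then the closure, from 0 (fully open) to 1 (shut). A call has exactly 8 rows; each row is the pose to reach, as a shift and turn from the pose commanded when the call began, along the tool's axes at that moment; what a row does not reach only later rows make up. The controller multiplies each number of a shift by 100 mm and each number of a turn by pi/4 rad. A row lasts 1/8 s, in which the tool goes at most 62.5 mm and 10.7 degrees, less where a joint would pass 70% of its speed; a pose out of reach is approached as far as the arm can. A call with a number of a shift or a turn outside -1 to 1 is refused whole. A call with a gripper value outside its range is refused whole. The fingers move at their own pace and stop on an object; "force" is the grip in N (left out, the last holds). Time passes only in rows, so rows that repeat a pose let the fingers close, or fill a call up. It gives the time, the measured TCP pose, the force and the opening at its end, in the units of the state.
- status.sense(): the state, without advancing time (a new reading comes with each control period).
- snapshot(name): name is "side" or "top" or "wrist"; returns a dict with "img" (480x640x3 uint8, red, green, blue), "depth" (480x640 float32, m along the optical axis (not along the pixel's ray), 0 where there is no reading), "mtx" (3x3 intrinsics, pixels), "T" (4x4, takes a point from camera to world coordinates). Camera axes: x right, y up, looking along -z (the intrinsics and any distortion apply to the point x, -y, -z); pixel columns grow to the right and rows downward; lengths in m; the calibration is good to about 2 mm. A picture is of the moment at which its call begins.
- manip.sign_off(): hands the job in, once; it reports no verdict.
The state is a dict: "t": time; "q": joint angles; "qd": joint speeds; "tau": joint torques, N m; "tcp_pos": TCP position; "tool_rot": TCP orientation; "force": force on the tool from outside, world axes, zero at the start; "ft_torque": the same for the moment, N m; "finger_gap": opening from 0.0 (shut) to 1.0 (fully open).
Only numpy, scipy, OpenCV 4.12 (cv2) and the standard library are available. Lean on these libraries where they do the work, as an engineer would, in place of code of your own. Each camera call takes 0.05 s, during which the arm holds its last target. There are 200 camera calls.

## Working session

There is one attempt and no reset: what is moved stays moved. The work goes in short steps, Python scripts to look and compute and a tool call to move; the robot and the scene stay as the last step left them, time stands still between calls to the robot, and variables do not carry over. Pictures are saved under pics/ and viewed, on a budget of 10 in all, crops included, one or two more only if the job needs it, and the job is handed in when it is done.

Besides the shell and the picture viewer there is one more tool, called after "Emit:" by a JSON object that holds its "fn" and its "kwargs". move_arm: Moves the arm, as the interface text tells. Its arguments: {"type":"object","properties":{"plan":{"type":"array"},"force":{"type":"number"}},"required":["plan"]}

```bash
mkdir -p pics; cat > h.py <<'E'
import numpy as np, cv2
from station import status, snapshot, manip
def save(name,f,crop=None,scale=1):
    s=snapshot(name); im=s["img"][:,:,::-1]
    if crop: a,b,c,d=crop; im=im[b:d,a:c]
    cv2.imwrite("pics/"+f,cv2.resize(im,None,fx=scale,fy=scale,interpolation=cv2.INTER_CUBIC)); np.savez("/tmp/"+name,**s); return s
def px(s,u,v,z=None):
    K,T=s["mtx"],s["T"]; r=np.array([(u-K[0,2])/K[0,0],-(v-K[1,2])/K[1,1],-1.])
    if z is None:
        d=s["depth"][int(v),int(u)]; return T[:3,:3]@(r*d)+T[:3,3]
    w=T[:3,:3]@r; return T[:3,3]+w*(z-T[2,3])/w[2]
E
python3 - <<'E'
from h import *
a=save("top","t1.png");b=save("side","s1.png")
st=status.sense();print({k:np.round(v,3) for k,v in st.items()}); print(a["T"],b["T"])
E
```

```text
{'t': np.float64(0.1), 'q': array([-1.381,  0.528,  1.434, -0.   ,  1.181, -0.178]), 'qd': array([-0.   , -0.003, -0.002,  0.001,  0.   ,  0.   ]), 'tau': array([-1.0000e-03, -4.4331e+01, -1.7859e+01, -0.0000e+00,  4.0000e-03,
        0.0000e+00]), 'tcp_pos': array([ 0.225, -0.582,  0.252]), 'tool_rot': array([ 0.983,  0.183, -0.   , -0.001]), 'force': array([0.369, 0.193, 0.613]), 'ft_torque': array([ 0.   , -0.013,  0.035]), 'finger_gap': np.float64(1.0)}
[[-0.02579482  0.98179361 -0.1881912   0.37858584]
 [-0.99966321 -0.02586901  0.00206229  0.13518689]
 [-0.00284357  0.18818102  0.98213025  1.08292577]
 [ 0.          0.          0.          1.        ]] [[ 0.99648632  0.0520704  -0.06560252  0.51863849]
 [-0.08286087  0.49870264 -0.86280343 -0.81829448]
 [-0.01221037  0.86520769  0.50126496  0.64595107]
 [ 0.          0.          0.          1.        ]]
```

View pics/t1.png

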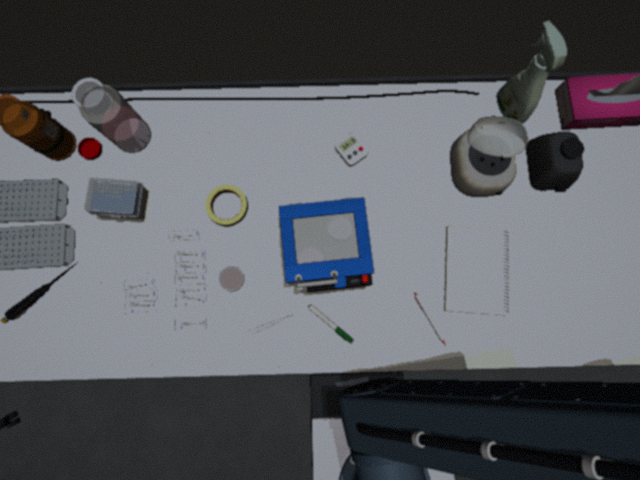

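View pics/s1.png

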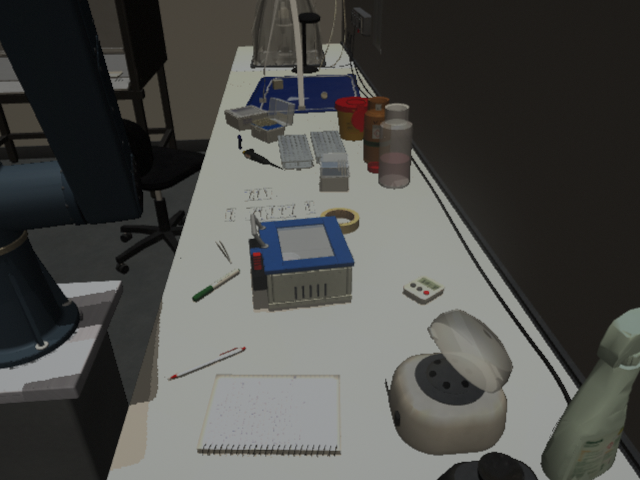

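The top view shows the incubator's blue cover with corners near (279,206), (366,198), (372,275) and (287,284). The bar runs about (298–337, 276–290) and the red tab is at (365,279). The side view shows the tab at (257,258) and the bar's posts at (258,228).

```bash
python3 - <<'E'
from h import *
s=dict(np.load("/tmp/top.npz"))
im=s["img"][190:305,265:385,::-1]; cv2.imwrite("pics/t2.png",cv2.resize(im,None,fx=5,fy=5,interpolation=cv2.INTER_CUBIC))
for n,p in dict(bl=(279,206),br=(366,198),fr=(372,275),fl=(287,284)).items(): print(n,px(s,*p,z=.1).round(3),px(s,*p).round(3))
h=im[:,:,2].astype(int)-im[:,:,1]; v,u=np.where(h>80); u=u+265;v=v+190; k=(u>355)&(v>265); print(u[k].mean(),v[k].mean(),px(s,u[k].mean(),v[k].mean(),z=.125), px(s,u[k].mean(),v[k].mean()))
E
```

```text
bl [0.635 0.221 0.1  ] [0.634 0.221 0.101]
br [0.648 0.021 0.1  ] [ 0.677  0.009 -0.003]
fr [0.471 0.015 0.1  ] [ 0.48   0.003 -0.001]
fl [0.456 0.205 0.1  ] [ 0.463  0.212 -0.001]
364.5 278.0 [0.4621732  0.03501034 0.125     ] [0.46213926 0.03505102 0.125389  ]
```

View pics/t2.png

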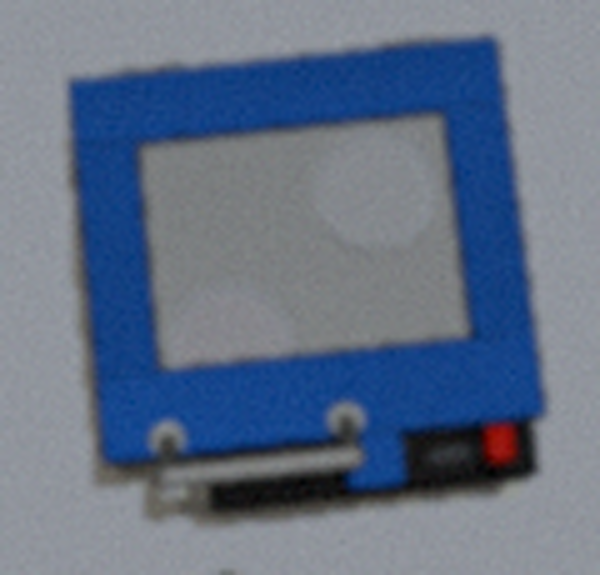

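The crop shows the cover corners at full-image (279,206), (364,197.6), (374,272.6) and (286,282.4). The bar runs from (297.6,284) to (337.4,281.2) and the tab top is at (364.5,278). I'll fit the incubator's pose to these.

```bash
cat >> h.py <<'E'
from scipy.spatial.transform import Rotation as R
def go(p,yaw,tilt=0):
    "needed move in tool axes/units from measured pose; yaw = direction of tool y (jaw) in world, tool down, tilt about world... "
    st=status.sense(); R0=R.from_quat(st["tool_rot"]); 
    y=np.array([np.cos(yaw),np.sin(yaw),0]); z=np.array([0,0,-1.]); R1=R.from_matrix(np.c_[np.cross(y,z),y,z])
    return (R0.inv()*R1).as_rotvec()/(np.pi/4), R0.inv().apply(np.array(p)-st["tcp_pos"])/.1
E
python3 - <<'E'
from h import *
s=dict(np.load("/tmp/top.npz"))
P=[((279,206),(85,100,100)),((364,197.6),(85,-100,100)),((374,272.6),(-85,-100,100)),((286,282.4),(-85,100,100)),((364.5,278),(-100,-75,125)),((297.6,284),(-100,70,132)),((337.4,281.2),(-100,-10,132))]
W=np.array([px(s,*p,z=m[2]/1e3)[:2] for p,m in P]);M=np.array([m[:2] for _,m in P])/1e3
w=W-W.mean(0);m=M-M.mean(0)
a=np.arctan2((m[:,0]*w[:,1]-m[:,1]*w[:,0]).sum(),(m*w).sum());Rm=np.array([[np.cos(a),-np.sin(a)],[np.sin(a),np.cos(a)]])
t=W.mean(0)-Rm@M.mean(0);print("yaw",a,"t",t,"\nres mm",((W-(M@Rm.T+t))*1e3).round(1))
for n,p in dict(handle=(-.1,.03),tab=(-.1,-.075),hinge=(.085,0)).items(): print(n,Rm@p+t)
h=Rm@[-.1,.03]+t
for yy in (a,a+np.pi,): print(go([*h,.20],yy))
E
```

```text
yaw 0.07910010025862682 t [0.55537222 0.11601685] 
res mm [[ 2.4 -1.2]
 [ 1.3  2.1]
 [-2.7  1.1]
 [-3.6 -1.8]
 [ 0.6  1.7]
 [ 2.3  2.1]
 [-0.3 -3.8]]
handle [0.45331437 0.13802128]
tab [0.46161122 0.0333496 ]
hinge [0.64010644 0.12273335]
(array([-0.00184039, -0.00196835, -1.63119739]), array([ 4.72424122, -5.89638284,  0.53735426]))
(array([-2.13074245e-03,  1.99222719e-03,  2.36880118e+00]), array([ 4.72424122, -5.89638284,  0.53735426]))
```

The fit residuals are up to about 4 mm, which is enough to set out. The bar is at about (0.453, 0.138) and the tab at about (0.462, 0.033), with yaw 0.08. I'll travel above the bench to a point over the bar.

Emit:
{"fn": "move_arm", "kwargs": {"plan": [[[0,0,0,0.08,-0.1,0,0],[0,0,0,0.2,-0.25,0,0],[0,0,0,0.32,-0.4,0,0],[0,0,0,0.44,-0.55,0,0],[0,0,0,0.56,-0.7,0,0],[0,0,0,0.68,-0.85,0,0],[0,0,0,0.8,-1,0,0],[0,0,0,0.8,-1,0,0]]]}}

```text
t: 1.1
tcp_pos: [0.2644, -0.4591, 0.2534]
tool_rot: [0.983, 0.184, -0.0, -0.0]
force: [0.7, -0.4, 0.1]
finger_gap: 0.999
```

Emit:
{"fn": "move_arm", "kwargs": {"plan": [[[0,0,0,0.1,-0.12,0,0],[0,0,0,0.2,-0.25,0,0],[0,0,0,0.3,-0.37,0,0],[0,0,0,0.4,-0.5,0,0],[0,0,0,0.5,-0.63,0,0],[0,0,0,0.6,-0.75,0,0],[0,0,0,0.7,-0.87,0,0],[0,0,0,0.8,-1,0,0]]]}}

```text
t: 2.1
tcp_pos: [0.3028, -0.3378, 0.2533]
tool_rot: [0.983, 0.183, 0.0, 0.0]
force: [0.1, 0.4, 0.3]
finger_gap: 0.998
```

Emit:
{"fn": "move_arm", "kwargs": {"plan": [[[0,0,0,0.1,-0.12,0,0],[0,0,0,0.2,-0.25,0,0],[0,0,0,0.3,-0.37,0,0],[0,0,0,0.4,-0.5,0,0],[0,0,0,0.5,-0.63,0,0],[0,0,0,0.6,-0.75,0,0],[0,0,0,0.7,-0.87,0,0],[0,0,0,0.8,-1,0,0]]]}}

```text
t: 3.1
tcp_pos: [0.3414, -0.2157, 0.2533]
tool_rot: [0.983, 0.183, 0.0, 0.0]
force: [0.2, -0.8, 0.6]
finger_gap: 1.0
```

Emit:
{"fn": "move_arm", "kwargs": {"plan": [[[0,0,0,0.1,-0.12,0,0],[0,0,0,0.2,-0.25,0,0],[0,0,0,0.3,-0.37,0,0],[0,0,0,0.4,-0.5,0,0],[0,0,0,0.5,-0.63,0,0],[0,0,0,0.6,-0.75,0,0],[0,0,0,0.7,-0.87,0,0],[0,0,0,0.8,-1,0,0]]]}}

```text
t: 4.1
tcp_pos: [0.3799, -0.0936, 0.2533]
tool_rot: [0.983, 0.183, 0.0, 0.0]
force: [-0.8, -0.2, -0.1]
finger_gap: 1.001
```

Emit:
{"fn": "move_arm", "kwargs": {"plan": [[[0,0,0,0.1,-0.12,0,0],[0,0,0,0.2,-0.25,0,0],[0,0,0,0.3,-0.37,0,0],[0,0,0,0.4,-0.5,0,0],[0,0,0,0.5,-0.63,0,0],[0,0,0,0.6,-0.75,0,0],[0,0,0,0.7,-0.87,0,0],[0,0,0,0.8,-1,0,0]]]}}

```text
t: 5.1
tcp_pos: [0.4184, 0.0286, 0.2533]
tool_rot: [0.983, 0.183, 0.0, 0.0]
force: [-0.1, -0.1, 0.4]
finger_gap: 0.999
```

Emit:
{"fn": "move_arm", "kwargs": {"plan": [[[0,0,-0.12,0.1,-0.11,0,0],[0,0,-0.25,0.2,-0.22,0,0],[0,0,-0.37,0.3,-0.34,0,0],[0,0,-0.5,0.4,-0.45,0,0],[0,0,-0.62,0.5,-0.56,0,0],[0,0,-0.75,0.6,-0.67,0,0],[0,0,-0.87,0.7,-0.8,0,0],[0,0,-1,0.72,-0.9,0,0]]]}}

```text
t: 6.1
tcp_pos: [0.4532, 0.1388, 0.2533]
tool_rot: [0.837, 0.547, 0.0, 0.0]
force: [-0.0, -0.6, 0.2]
finger_gap: 1.001
```

```bash
python3 - <<'E'
from h import *
st=status.sense();print(st["t"],st["tcp_pos"],st["q"].round(2),st["force"].round(1)); print(go([.453,.138,.215],.0791))
E
```

```text
6.1 [0.45322145 0.13875503 0.25327285] [0.06 0.33 1.8  0.   1.02 0.47] [-0.  -0.6  0.2]
(array([ 6.89533741e-04, -2.80775334e-04, -6.26354136e-01]), array([-0.00793547,  0.00082214,  0.38272618]))
```

Emit:
{"fn": "move_arm", "kwargs": {"plan": [[[0,0,-0.1,0,0,0.06,0],[0,0,-0.2,0,0,0.12,0],[0,0,-0.3,0,0,0.19,0],[0,0,-0.4,0,0,0.26,0],[0,0,-0.5,0,0,0.32,0],[0,0,-0.58,0,0,0.38,0],[0,0,-0.63,0,0,0.38,0],[0,0,-0.63,0,0,0.38,0]]]}}

```text
t: 7.1
tcp_pos: [0.4527, 0.138, 0.2152]
tool_rot: [0.679, 0.734, -0.0, -0.0]
force: [-0.1, 0.0, 0.3]
finger_gap: 1.002
```

```bash
python3 - <<'E'
from h import *
s=save("wrist","w1.png"); print(s["T"].round(3))
E
```

```text
[[ 0.997 -0.073 -0.023  0.448]
 [ 0.076  0.95   0.304  0.215]
 [-0.    -0.305  0.952  0.336]
 [ 0.     0.     0.     1.   ]]
```

View pics/w1.png

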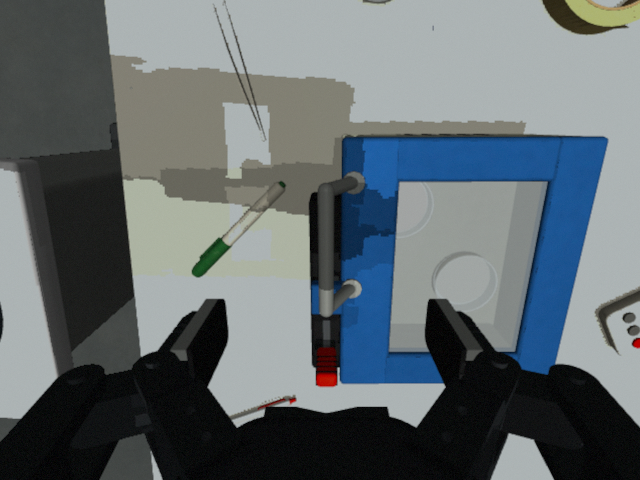

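The wrist view shows the bar from (326,187) to (327,312) between the open fingers. The tab's top is around (326,378) and the cover corners are at (343,138) and (340,382).

```bash
python3 - <<'E'
from h import *
s=dict(np.load("/tmp/wrist.npz"))
A=px(s,326,187,z=.132);B=px(s,327,312,z=.132); print(A,B,(A+B)/2,np.linalg.norm(A-B)); d=A-B; print("yaw",np.arctan2(-d[0],d[1]))
for p in [(326,187),(326,250),(327,305),(327,365),(327,380),(345,300),(365,300)]: print(p,px(s,*p).round(4))
hsv=s["img"].astype(int); v,u=np.where((hsv[...,0]>90)&(hsv[...,1]<60)&(hsv[...,2]<60)); k=(v>330)&(v<395)&(u>300)&(u<350); u,v=u[k],v[k]
Q=np.array([px(s,a,b) for a,b in zip(u,v)]); t=Q[Q[:,2]>.118]; print(len(Q),len(t),t.mean(0) if len(t) else 0,t.min(0),t.max(0)); print(Q.min(0),Q.max(0))
E
```

```text
[0.45004253 0.18074619 0.132     ] [0.45715059 0.096716   0.132     ] [0.45359656 0.13873109 0.132     ] 0.08433028731264787
yaw 0.08438846639548404
(326, 187) [0.45   0.1816 0.1368]
(326, 250) [0.453  0.1427 0.1371]
(327, 305) [0.4565 0.1048 0.1371]
(327, 365) [0.4615 0.0405 0.1144]
(327, 380) [0.4619 0.035  0.1244]
(345, 300) [0.4699 0.0985 0.1168]
(365, 300) [0.4869 0.091  0.1005]
259 259 [0.46111854 0.03710616 0.12601249] [0.44753694 0.02829734 0.12056811] [0.46898799 0.21501393 0.33567989]
[0.44753694 0.02829734 0.12056811] [0.46898799 0.21501393 0.33567989]
```

The bar height (0.137 top), its length (84 mm against 80 mm) and its position agree with the first fit. Next I descend and grip.

Emit:
{"fn": "move_arm", "kwargs": {"plan": [[[0,0,0,0,0,0.15,0],[0,0,0,0,0.01,0.35,0],[0,0,0,0,0.01,0.55,0],[0,0,0,0,0.01,0.7,0],[0,0,0,0,0.01,0.77,0],[0,0,0,0,0.01,0.78,0],[0,0,0,0,0.01,0.78,0.5],[0,0,0,0,0.01,0.78,1]]], "force": 60}}

```text
t: 8.15
tcp_pos: [0.4543, 0.1377, 0.1379]
tool_rot: [0.679, 0.734, 0.0, 0.0]
force: [-0.7, -0.0, 0.2]
finger_gap: 0.607
```

Emit:
{"fn": "move_arm", "kwargs": {"plan": [[[0,0,0,0,0,0,1],[0,0,0,0,0,0,1],[0,0,0,0,0,0,1],[0,0,0,0,0,0,1],[0,0,0,0,0,0,1],[0,0,0,0,0,0,1],[0,0,0,0,0,0,1],[0,0,0,0,0,0,1]]]}}

```text
t: 9.15
tcp_pos: [0.4525, 0.1375, 0.1375]
tool_rot: [0.679, 0.734, -0.001, -0.001]
force: [-2.5, -0.6, 5.5]
finger_gap: 0.09
```

Emit:
{"fn": "move_arm", "kwargs": {"plan": [[[0,0,0,0,0.005,-0.02,1],[0,0,0,0,0.01,-0.04,1],[0,0,0,0,0.015,-0.06,1],[0,0,0,0,0.02,-0.08,1],[0,0,0,0,0.025,-0.1,1],[0,0,0,0,0.03,-0.12,1],[0,0,0,0,0.03,-0.12,1],[0,0,0,0,0.03,-0.12,1]]]}}

```text
t: 10.15
tcp_pos: [0.4556, 0.1378, 0.1491]
tool_rot: [0.679, 0.734, -0.001, -0.001]
force: [-6.4, -1.0, -0.6]
finger_gap: 0.089
```

```bash
python3 - <<'E'
from h import *
st=status.sense();print(st["t"],st["tcp_pos"],st["force"].round(1),st["finger_gap"])
E
```

```text
10.15 [0.45559162 0.13778441 0.14912722] [-6.4 -1.  -0.6] 0.08909312953074514
```

Emit:
{"fn": "move_arm", "kwargs": {"plan": [[[0,0,0,0,0.01,-0.03,1],[0,0,0,0,0.02,-0.06,1],[0,0,0,0,0.03,-0.09,1],[0,0,0,0,0.045,-0.12,1],[0,0,0,0,0.06,-0.16,1],[0,0,0,0,0.075,-0.2,1],[0,0,0,0,0.075,-0.2,1],[0,0,0,0,0.075,-0.2,1]]]}}

```text
t: 11.15
tcp_pos: [0.4628, 0.1384, 0.1693]
tool_rot: [0.679, 0.734, -0.001, -0.001]
force: [-6.7, -0.8, -0.2]
finger_gap: 0.09
```

```bash
python3 - <<'E'
from h import *
st=status.sense();print(st["t"],st["tcp_pos"],st["force"].round(1),st["finger_gap"])
save("side","s2.png",(180,170,400,335),3.5)
E
```

```text
11.15 [0.46278486 0.1383523  0.16931557] [-6.7 -0.8 -0.2] 0.08973171267371213
```

View pics/s2.png

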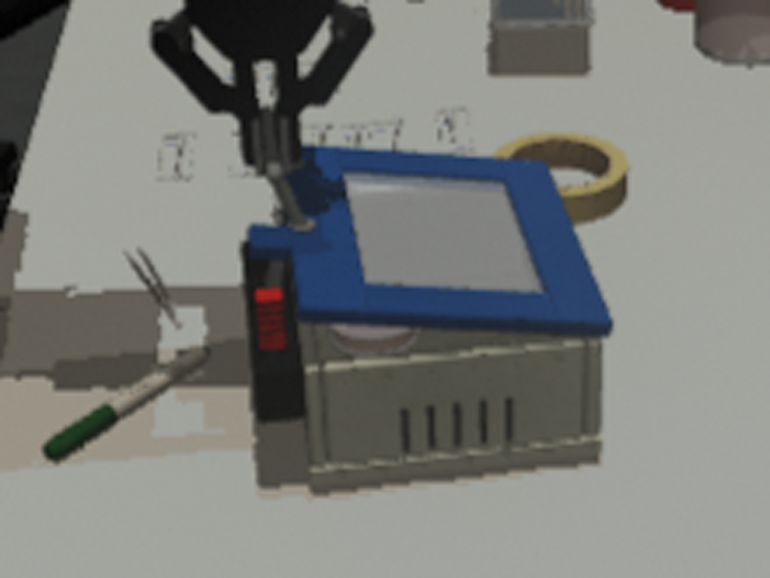

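The cover has come up about 10° freely, well past the latch's 6–9 mm stop. At crop (300,330) a gap shows between tub and plate, so the latch has not caught and the release stays untouched. Next I compute the arc.

```bash
python3 - <<'E'
from h import *
b=lambda th:190.2*np.array([-np.cos(np.radians(13.38+th)),np.sin(np.radians(13.38+th))])
def rows(ths,phs):
    for t,f in zip(ths[1:],phs[1:]):
        d=b(t)-b(ths[0])+5*np.array([np.sin(np.radians(f)),np.cos(np.radians(f))-1]); print(t.round(1),"tx",(f/45).round(2),"y",(d[0]/100).round(3),"z",(-d[1]/100).round(3))
rows(np.r_[10,12,15,18,21,24,27,30,32.],np.zeros(9)); rows(np.r_[32,34,37,40,43,46,49,51.5,52.5],np.r_[0,3,6,10,14,18,22,25,25])
E
```

```text
12.0 tx 0.0 y 0.027 z -0.06
15.0 tx 0.0 y 0.072 z -0.149
18.0 tx 0.0 y 0.122 z -0.236
21.0 tx 0.0 y 0.176 z -0.319
24.0 tx 0.0 y 0.234 z -0.4
27.0 tx 0.0 y 0.297 z -0.477
30.0 tx 0.0 y 0.363 z -0.552
32.0 tx 0.0 y 0.41 z -0.599
34.0 tx 0.07 y 0.051 z -0.046
37.0 tx 0.13 y 0.128 z -0.111
40.0 tx 0.22 y 0.21 z -0.172
43.0 tx 0.31 y 0.295 z -0.229
46.0 tx 0.4 y 0.383 z -0.281
49.0 tx 0.49 y 0.473 z -0.328
51.5 tx 0.56 y 0.55 z -0.364
52.5 tx 0.56 y 0.58 z -0.377
```

Emit:
{"fn": "move_arm", "kwargs": {"plan": [[[0,0,0,0,0.03,-0.06,1],[0,0,0,0,0.07,-0.15,1],[0,0,0,0,0.12,-0.24,1],[0,0,0,0,0.18,-0.32,1],[0,0,0,0,0.23,-0.4,1],[0,0,0,0,0.3,-0.48,1],[0,0,0,0,0.36,-0.55,1],[0,0,0,0,0.41,-0.6,1]]]}}

```text
t: 12.2
tcp_pos: [0.5026, 0.1416, 0.2299]
tool_rot: [0.679, 0.734, -0.002, -0.002]
force: [-9.2, -1.0, 4.2]
finger_gap: 0.09
```

```bash
python3 - <<'E'
from h import *
st=status.sense();print(st["t"],st["tcp_pos"],st["q"].round(2),st["force"].round(1),st["finger_gap"])
E
```

```text
12.2 [0.50259908 0.14157682 0.22990917] [ 0.06  0.42  1.71 -0.    1.01 -0.02] [-9.2 -1.   4.2] 0.08979228523191138
```

Emit:
{"fn": "move_arm", "kwargs": {"plan": [[[0.07,0,0,0,0.05,-0.05,1],[0.13,0,0,0,0.13,-0.11,1],[0.22,0,0,0,0.21,-0.17,1],[0.31,0,0,0,0.3,-0.23,1],[0.4,0,0,0,0.38,-0.28,1],[0.49,0,0,0,0.47,-0.33,1],[0.56,0,0,0,0.55,-0.36,1],[0.56,0,0,0,0.58,-0.38,1]]]}}

```text
t: 13.2
tcp_pos: [0.5643, 0.1465, 0.2693]
tool_rot: [0.663, 0.717, -0.159, -0.148]
force: [-4.5, 0.8, 5.2]
finger_gap: 0.087
```

Emit:
{"fn": "move_arm", "kwargs": {"plan": [[[0,0,0,0,0,0,1],[0,0,0,0,0,0,1],[0,0,0,0,0,0,1],[0,0,0,0,0,0,1],[0,0,0,0,0,0,1],[0,0,0,0,0,0,1],[0,0,0,0,0,0,1],[0,0,0,0,0,0,1]]]}}

```text
t: 14.2
tcp_pos: [0.5641, 0.1465, 0.2693]
tool_rot: [0.663, 0.717, -0.159, -0.147]
force: [-4.1, 0.1, 6.1]
finger_gap: 0.088
```

```bash
python3 - <<'E'
from h import *
st=status.sense();print(st["t"],st["tcp_pos"],st["q"].round(2),st["force"].round(1),st["finger_gap"])
R0=R.from_quat(st["tool_rot"]); b=st["tcp_pos"]+R0.apply([0,0,.005]); c,s_=np.cos(.0791),np.sin(.0791)
d=b-[.640,.1227,.088]; x=d[0]*c+d[1]*s_; print("bar",b,"r",np.hypot(x,d[2]),"deg",np.degrees(np.arctan2(d[2],-x))-13.38)
save("side","s3.png",(150,120,430,330),2.8)
E
```

```text
14.2 [0.56407571 0.14649434 0.26927539] [ 0.06  0.64  1.24 -0.01  1.7  -0.01] [-4.1  0.1  6.1] 0.08841101742566142
bar [0.56196998 0.14633171 0.26474335] r 0.19235868489603772 deg 53.374437204589334
```

View pics/s3.png

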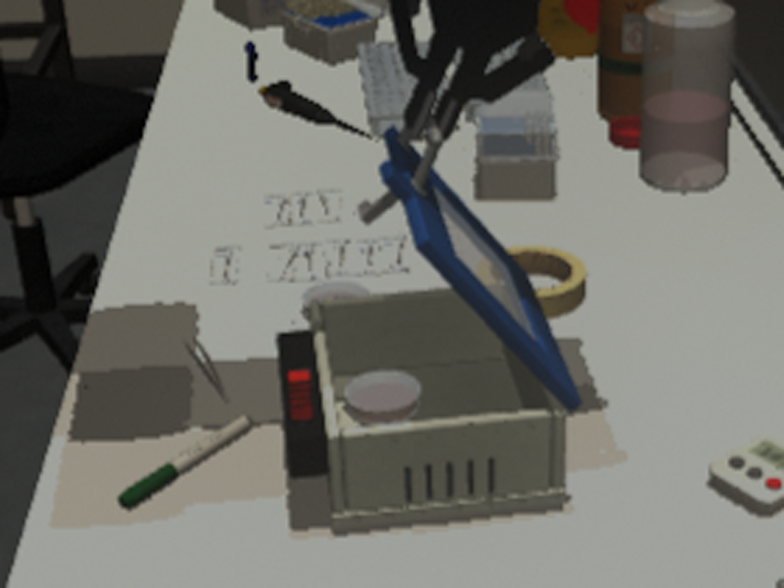

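The cover stands open about 52°, with its front edge at crop (395,150) and its hinge at (575,400). The fingers are still on the bar at (425,160), and the red tab at (300,395) is still at its start. The marker, dish, tape and timer look undisturbed. The hold was steady over a second, so I'm handing in.

```bash
python3 -c "
from station import manip; print(manip.sign_off())"
```

```text
the job is handed in; nothing more can be done
None
```

The cover is open at about 50 degrees and the arm is still holding it by the bar; I handed the job in at about 14 s of the 51 s.

- **Tug:** I gripped the bar at 60 N and tugged it upward before touching the release. It rose past the latch's 6–9 mm stop, to 12 mm and then 32 mm, with only a few newtons at the wrist. The latch had not caught, so I left the red release where it was.
- **Last checks:** The bar position works out to about 53 degrees open, and the side picture agrees. The bar's distance from the hinge came out at 192 mm against an expected 190 mm. The pose and grip stayed steady over a one-second hold, with about 7 N at the wrist.
- **Surroundings:** In the last side picture the marker, dish, tape roll and timer look undisturbed. The pen was outside that crop, but the arm passed well above it.
- **Disagreement:** The gripper reported an opening of about 7.5 mm on the 10 mm bar. I took this as give in the pads or sensor scale, since the bar plainly followed the fingers.

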